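Set out the stacked coffee cups from behind the bottles on the coffee tray

TASK

The coffee is ready: set out the two stacked cups, which stand one inside the other at the back of the oak coffee tray, each on the saucer of its own colour, inside the saucer's raised ring. The grinder and the syrup bottle are in the way in front of them, so first stand both of these on the chopping board, and once both cups are on their saucers put each of the two back upright in the very ring of the tray it came from. Set everything down gently, and leave the mug and the timer where they are.

Things in the scene. Friction and masses are not known exactly. Their poses are not given: they have to be found in the camera images.
- grinder: Electric coffee-corner grinder, upright cylinder 54 mm in diameter and 208 mm tall, silver-grey with a black stripe and a dark hopper at the foot, 0.27 kg, loose. Stands in the front-left or front-right ring of the coffee tray. Origin: centre of its underside; z up.
- syrup_bottle: Amber glass syrup bottle with cream label and steel pourer, 0.33 kg, loose, 190 mm tall: body 54 mm in diameter up to 122 mm, shoulder, then a neck 28 mm in diameter from 150 to 175 mm, thin pourer above. Stands in the other front ring of the coffee tray. Origin: centre of its underside; z up.
- blue_cup: Low wide blue cup without handle, 48 mm tall, 62 mm across the rim, 58 mm at 20 mm height, 43 mm across the foot, wall 3.5 mm, inner floor 5 mm above the underside, 0.17 kg, loose. Stands in the rear ring of the coffee tray. Origin: centre of its underside; z up.
- terracotta_cup: Tall slim terracotta (orange-brown) cup without handle, 72 mm tall, 50 mm across the rim, 49 mm at 50 mm height, 31 mm across the foot, 0.11 kg, loose. Stands loosely inside the blue cup, on its inner floor, and rises 29 mm above its rim. Origin: centre of its underside; z up.
- coffee_tray: Fixed flat round oak tray, 212 mm across, top 12 mm above its underside, no rim. On it three steel rings 6 mm high, 2.5 mm walls: front left at (-22, +55) and front right at (-22, -55) mm in its frame, 70 mm inner diameter; rear at (+28, 0) mm, 58 mm inner diameter. Origin: centre of its underside; +x runs from the front rings to the rear ring, away from the robot; z up.
- chopping_board: Fixed pale wooden chopping board, 120 (x) by 300 (y) mm, top 17 mm above its underside, with a small dark dot near its +y end; it is empty and lies between robot and coffee tray. Things may be set aside anywhere on it, fully supported. Origin: centre of its underside.
- blue_saucer: Fixed blue saucer, 122 mm across, outer edge 12 mm high; flat floor 5 mm above its underside with a raised ring 4 mm high and 60 mm in inner diameter, in which the blue cup's foot belongs. One of two saucers on the dark wooden serving tray that lies on the hob, 156 mm apart, centre to centre. Origin: centre of its underside.
- terracotta_saucer: Fixed terracotta (orange-brown) saucer, 104 mm across, outer edge 11 mm high; flat floor 5 mm above its underside with a raised ring 4 mm high and 48 mm in inner diameter, in which the terracotta cup's foot belongs. Origin: centre of its underside.
- mug: White mug with a floral pattern, 87 mm in diameter, 96 mm tall, loose bystander in front of the sink, at the left. Origin: under its middle.
- timer: Round kitchen timer with red top and white foot, 63 mm in diameter, 46 mm tall, loose bystander near the back right corner of the worktop. Origin: centre of its underside.

How it is judged:
By the outcome, as a careful person would: the job done as asked, in the order asked, and still so for the second after the job is handed in, with the robot touching nothing.
It also fails if it takes over 128 s, if anything falls off the work surface, if the arm or the gripper's body presses on something with over 40 N, if the wrist force passes 120 N, or if a joint passes its speed limit or range.

ROBOT

A 7-joint arm with a two-finger parallel gripper is mounted at the origin on a cart in front of the work surface, level with it; the furniture and walls round the work are solid. World frame = base frame: x ahead of the robot, y to its left, z up, the work surface at z = 0. Lengths are in mm, angles in rad, forces in N, time in s.
With the tool pointing down it reaches from about 400 to 875 mm from the base axis. Payload 4.4 kg.
Tool frame: the origin (TCP) lies midway between the tips of the shut fingers; the grasp point (between the pads) lies 19 mm behind it; z points along the fingers, y is the line along which they close (so a half turn about z gives the same grasp; the last joint's range is limited). The gripper opens to 85 mm and grips with 20 to 120 N. Pads are 22 mm wide; open, the fingers measure 114 mm over their backs; the gripper's body (76 mm by 85 mm) begins 54 mm behind the grasp point. The pads swing forward as they close: fully open they stand 13 mm farther back than shut.
Start: joints at [-1.213, 0.628, 0.038, 1.517, -0.027, 0.996, -0.02], TCP at [267.276, 592.521, 231.313] pointing down, gripper open.
Joint ranges: [-3.06, 3.06], [-0.37, 2.12], [-1.25, 1.32], [0.18, 2.47], [-1.1, 4.24], [0.23, 1.98], [-2.94, 2.94]. Speed limits (rad/s): [2.57, 2.57, 3.14, 3.14, 3.14, 3.14, 3.14].

INTERFACE

Orientations are given as a 3x3 rotation matrix whose columns are the frame's x, y, z axes.
In Python, from cell import ctrl, vision, models gives the robot as it stands. The module is installed in compiled form; this text tells all that it offers.
- The arm moves only by the shell command python3 -m jog 'ROWS' [FORCE]. ROWS is JSON, one flat list of numbers, 5 for each row, row after row: the opening, from 0 (shut) to 1 (fully open), then the shift along the tool's x, y, z in m, then the turn about the tool's z in degrees. A call has 1 to 20 rows; each row is the pose to reach, as a shift and turn from the pose commanded when the call began, along the tool's axes at that moment; what a row does not reach only later rows make up. A row lasts 1/8 s, in which the tool goes at most 62.5 mm and 10.7 degrees, less where a joint would pass 70% of its speed; a pose out of reach is approached as far as the arm can. A call with a gripper value outside its range is refused whole. The fingers move at their own pace and stop on an object; FORCE is the grip in N (left out, the last holds). Time passes only in rows, so rows that repeat a pose let the fingers close. It gives the time, the measured TCP pose, the force, the opening and the grip force at its end, in the units of the state.
- ctrl.read_state(): the state, without advancing time (a new reading comes with each control period).
- vision.capture(name): name is "scene" or "top" or "wrist"; returns the picture (480x640x3 uint8, red, green, blue); there is no depth.
- vision.camera_model(name): a dict with "intrinsics" (3x3 intrinsics, pixels), "rvec" (rotation vector, rad) and "tvec" (3), from world to camera coordinates, as OpenCV has them; the wrist camera has in their place "tool_from_camera" (4x4, takes a point from camera to tool coordinates, whose origin is the TCP and whose axes are the flange's). Camera axes: x right, y down, z forward; pixel columns grow to the right and rows downward; lengths in mm; the calibration is good to about 2 mm. The wrist camera is an equidistant fisheye: a pixel r from the principal point sees the ray r / f radians off the axis. A picture is of the moment at which its call begins: read the wrist's pose just before it. camera_model takes no time and is no camera call.
- ctrl.finish_job(): hands the job in; it is judged then, once.
Trained networks look in the newest picture that a camera, given by its name, has taken for a name from the list of things; names that differ only in an ending like _2 or _b are one class to them, and where a whole thing is asked for, a point or a joint stands for the part that bears it (a point fixed in the world has none). Each returns a list of dicts, best first, with "conf" (0 to 1); they miss things now and then, are a little off and sometimes report something else, mostly with a low value. They report only what shows in the picture. A call takes as long as a camera call.
- models.find_in(label, camera): "xyz" ([x, y, z] in mm, in world coordinates, good to about 4 mm: the middle of the surface that is visible of it).
- models.trace(label, camera): "pixels" (480x640 bool, what is visible of it).
The state is a dict: "t": time; "qpos": joint angles; "joint_vel": joint speeds; "tau": joint torques, N m; "ee_pos": TCP position; "orientation": TCP orientation; "ft_force": force on the tool from outside, world axes, zero at the start; "wrist_torque": the same for the moment, N m; "opening": finger opening in mm; "grip_force": force on a finger pad.
Only numpy, scipy, OpenCV 4.12 (cv2) and the standard library are available. Lean on these libraries where they do the work, as an engineer would, in place of code of your own. Each camera call takes 0.05 s, during which the arm holds its last target. There are 200 camera calls.

## Working session

There is one attempt and no reset: what is moved stays moved. The work goes in short steps, Python scripts to look and compute and a shell command to move; the robot and the scene stay as the last step left them, time stands still between calls to the robot, and variables do not carry over. Pictures are saved under pics/ and viewed, at most 14 in all, crops included, and the job is handed in when it is done.

```bash
mkdir -p pics; ls; python3 - <<'E'
from cell import ctrl, vision, models
import cv2, numpy as np
s=ctrl.read_state(); print(s)
for c in ("scene","top"):
    im=vision.capture(c); cv2.imwrite(f"pics/{c}0.png",im[:,:,::-1])
    m=vision.camera_model(c); print(c,m)
    for l in ["grinder","syrup_bottle","blue_cup","terracotta_cup","coffee_tray","chopping_board","blue_saucer","terracotta_saucer","mug","timer"]:
        print(c,l,[(np.round(d["xyz"]).tolist(),round(d["conf"],2)) for d in models.find_in(l,c)[:2]])
print(vision.camera_model("wrist"))
E
```

```text
pics
{'t': 0.0, 'qpos': array([-1.21279027,  0.62934845,  0.03845846,  1.51837817, -0.02702156,
        0.99632531, -0.02000994]), 'joint_vel': array([-0.00128509,  0.00054073, -0.00038757, -0.00052301,  0.00152657,
       -0.00063508,  0.00102395]), 'tau': array([ 1.02844882e-03, -5.63398218e+01,  1.22696355e+00, -1.93442702e+01,
        1.11412266e-02,  1.05730584e-02,  4.99842940e-06]), 'ee_pos': array([267.01497503, 591.92109202, 230.38464984]), 'orientation': array([[-9.11515877e-01,  4.11264143e-01, -7.81924529e-04],
       [ 4.11264886e-01,  9.11514146e-01, -1.77642209e-03],
       [-1.78434403e-05, -1.94081504e-03, -9.99998116e-01]]), 'ft_force': array([ 0.03751299, -0.34342331,  0.52994986]), 'wrist_torque': array([-0.05740697, -0.02906661,  0.00602653]), 'grip_force': 0.0, 'opening': 85.38490057597083}
scene {'intrinsics': array([[436.14151998,   0.        , 322.09350637],
       [  0.        , 436.14151998, 242.4884719 ],
       [  0.        ,   0.        ,   1.        ]]), 'rvec': array([ 0.02585996, -2.67754692,  1.61678769]), 'tvec': array([ 538.51409137,  -16.62043531,
[... 1209 characters left out ...]
cer [([448.0, -245.0, 16.0], 0.66)]
top terracotta_saucer [([482.0, -85.0, 15.0], 0.93)]
top mug [([288.0, 487.0, 65.0], 0.69)]
top timer [([733.0, 116.0, 45.0], 0.83)]
{'intrinsics': array([[371.64829954,   0.        , 316.50352253],
       [  0.        , 371.64829954, 239.38483298],
       [  0.        ,   0.        ,   1.        ]]), 'tool_from_camera': array([[-4.12237363e-04, -9.50010165e-01, -3.12218701e-01,
         7.96437301e+01],
       [ 9.99999719e-01, -1.96019133e-04, -7.23906281e-04,
        -3.94090020e-02],
       [ 6.26517486e-04, -3.12218911e-01,  9.50009978e-01,
        -1.43073166e+02],
       [ 0.00000000e+00,  0.00000000e+00,  0.00000000e+00,
         1.00000000e+00]])}
```

View pictures.

View pics/scene0.png

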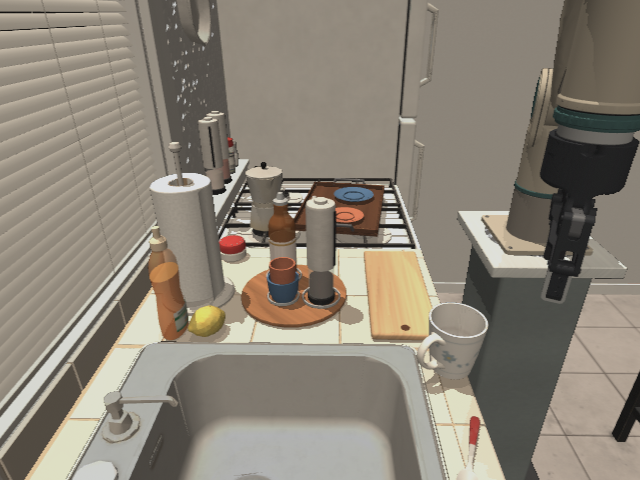

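View pics/top0.png

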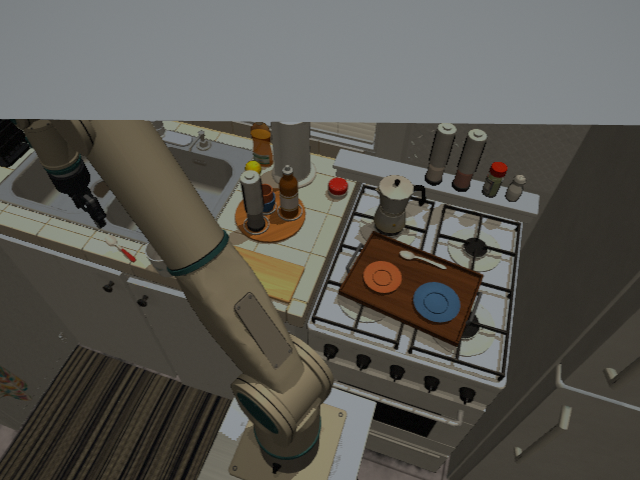

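```bash
cat > h.py <<'E'
from cell import ctrl, vision, models
import cv2, numpy as np
from scipy.optimize import minimize
CM={c:vision.camera_model(c) for c in ("scene","top")}
def proj(c,P):
    m=CM[c]; return cv2.projectPoints(np.asarray(P,float).reshape(-1,1,3),m["rvec"],m["tvec"],m["intrinsics"],None)[0].reshape(-1,2)
A=np.linspace(0,2*np.pi,36,endpoint=False)
def sil(c,x,y,z,prof):
    P=np.concatenate([np.c_[x+r*np.cos(A),y+r*np.sin(A),np.full(36,z+h)] for h,r in prof])
    m=np.zeros((480,640),np.uint8)
    for (h1,r1),(h2,r2) in zip(prof,prof[1:]):
        Q=np.concatenate([np.c_[x+r*np.cos(A),y+r*np.sin(A),np.full(36,z+h)] for h,r in ((h1,r1),(h2,r2))])
        hull=cv2.convexHull(proj(c,Q).astype(np.float32))
        cv2.fillConvexPoly(m,np.round(hull*16).astype(np.int32),1,shift=4)
    return m>0
def mask(l,c,near=None):
    ds=models.trace(l,c)
    return ds[0]["pixels"] if ds else None
def fit(masks,prof,x0,z=None,occ=None):
    """masks: {cam:mask}; z fixed if given; returns pose & IoU. occ: {cam: mask of pixels to ignore}"""
    def cost(p):
        t=0
        for c,m in masks.items():
            s=sil(c,p[0],p[1],p[2] if z is None else z,prof)
            k=np.ones_like(s) if not occ or c not in occ else ~occ[c]
            t+=1-(s&m&k).sum()/max(1,((s|m)&k).sum())
        return t
    n=len(x0); r=minimize(cost,x0,method="Nelder-Mead",options=dict(initial_simplex=np.vstack([x0]+[np.array(x0)+12*e for e in np.eye(n)]),xatol=.2,fatol=1e-4))
    return r.x, 1-r.fun/len(masks)
GR=[(0,27),(208,27)]; BO=[(0,27),(122,27),(150,14),(175,14)]
def aim(x,y,z,yaw=None):
    """shift along tool axes (m) from the present to world point"""
    s=ctrl.read_state(); R=s["orientation"]
    d=R.T@(np.array([x,y,z])-s["ee_pos"])/1000
    print("shift",np.round(d,4),"at",np.round(s["ee_pos"],1),"yaw of tool y",round(np.degrees(np.arctan2(R[1,1],R[0,1])),1),"t",round(s["t"],2))
    return d
E
python3 - <<'E'
from h import *
M={}
for c in CM:
    vision.capture(c)
    for l in ["grinder","syrup_bottle","terracotta_cup","blue_cup","coffee_tray","blue_saucer","terracotta_saucer","chopping_board","mug","timer"]:
        ds=models.trace(l,c); 
        if ds: M[l,c]=ds[0]["pixels"]; ys,xs=np.nonzero(M[l,c]); print(l,c,round(ds[0]["conf"],2),len(xs),xs.min(),xs.max(),ys.min(),ys.max())
np.savez("m.npz",**{a+"|"+b:v for (a,b),v in M.items()})
for l,p,x0,z in [("grinder",GR,[526,311],12),("syrup_bottle",BO,[605,236],12),("coffee_tray",[(0,106),(12,106)],[580,289],0),("blue_saucer",[(0,35),(12,61)],[445,-250,10],None),("terracotta_saucer",[(0,30),(11,52)],[475,-90,10],None),("timer",[(0,31.5),(46,31.5)],[735,130],0),("mug",[(0,43),(96,43)],[310,500],0)]:
    mm={c:M[l,c] for c in CM if (l,c) in M}
    oth={c:np.any([M[k] for k in M if k[1]==c and k[0]!=l and k[0]!="coffee_tray" and k[0]!="chopping_board"],axis=0) for c in CM}
    print(l,[ (np.round(v,1).tolist(),round(i,3)) for v,i in ([fit(mm,p,x0,z,oth)]+([fit({c:mm[c]},p,x0,z,oth) for c in mm] if z is not None else []))])
# cups: stack
E
```

```text
grinder scene 0.59 2939 306 336 197 304
syrup_bottle scene 0.64 1421 269 296 192 262
terracotta_cup scene 0.69 664 268 295 256 283
blue_cup scene 0.97 602 267 298 273 302
coffee_tray scene 0.78 3289 241 346 265 327
blue_saucer scene 0.59 434 335 372 187 201
terracotta_saucer scene 0.82 373 336 363 207 223
chopping_board scene 0.84 5188 364 431 250 340
mug scene 0.74 4025 417 489 302 379
timer scene 0.76 537 221 245 236 260
grinder top 0.96 1103 239 264 170 230
syrup_bottle top 0.84 804 278 297 166 217
terracotta_cup top 0.61 171 262 271 184 203
coffee_tray top 0.76 1605 235 304 188 241
blue_saucer top 0.58 1429 413 459 282 321
chopping_board top 0.74 1894 235 303 247 303
mug top 0.82 406 144 170 243 276
timer top 0.74 368 327 347 177 198
grinder [([533.4, 304.8], np.float64(0.874)), ([533.4, 295.5], np.float64(0.904)), ([538.3, 307.1], np.float64(0.858))]
syrup_bottle [([614.2, 233.3], np.float64(0.897)), ([615.5, 216.9], np.float64(0.947)), ([618.7, 235.4], np.float64(0.906))]
coffee_tray [([590.7, 281.9], np.float64(0.833)), ([590.5, 270.4], np.float64(0.948)), ([597.1, 288.9], np.float64(0.857))]
blue_saucer [([447.3, -239.2, 9.1], np.float64(0.896))]
terracotta_saucer [([479.6, -88.8, 7.7], np.float64(0.963))]
timer [([743.1, 120.3], np.float64(0.72)), ([749.3, 105.0], np.float64(0.699)), ([746.3, 122.8], np.float64(0.773))]
mug [([321.5, 472.6], np.float64(0.551)), ([318.8, 462.9], np.float64(0.859)), ([326.0, 499.5], np.float64(0.282))]
```

```bash
python3 -m jog '[1,0,0,-0.06,0, 1,0,0,-0.12,0, 1,-0.03,-0.02,-0.17,5, 1,-0.335,-0.224,-0.17,20, 1,-0.335,-0.224,-0.17,20, 1,-0.335,-0.224,-0.17,20, 1,-0.335,-0.224,-0.17,20, 1,-0.335,-0.224,-0.17,20, 1,-0.335,-0.224,-0.17,20, 1,-0.335,-0.224,-0.17,20, 1,-0.335,-0.224,-0.17,20, 1,-0.335,-0.224,-0.17,20]' 
python3 - <<'E'
from h import *
s=ctrl.read_state(); im=vision.capture("wrist"); cv2.imwrite("pics/w1.png",im[:,:,::-1]); np.savez("w1.npz",p=s["ee_pos"],R=s["orientation"])
print(s["ee_pos"],s["orientation"],s["t"])
E
```

```text
t: 3.7
ee_pos: [479.6, 252.2, 401.2]
orientation: [[-0.718, 0.696, -0.001], [0.696, 0.718, 0.001], [0.001, 0.0, -1.0]]
ft_force: [-0.8, -0.0, 0.4]
opening: 85.7
grip_force: 0.0
[479.63127348 252.23646059 401.19030086] [[-7.17950163e-01  6.96094219e-01 -6.33468853e-04]
 [ 6.96093909e-01  7.17950442e-01  6.57424095e-04]
 [ 9.12428355e-04  3.10439256e-05 -9.99999583e-01]] 3.7
```

View pics/w1.png

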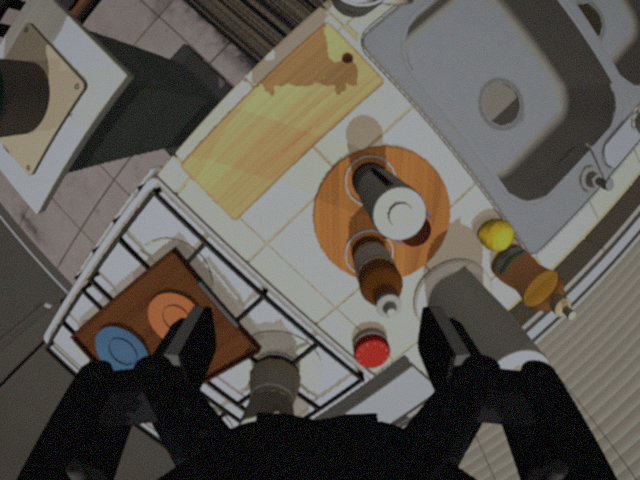

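```bash
cat >> h.py <<'E'
W=vision.camera_model("wrist"); WP={}
def shot(name,save=True):
    s=ctrl.read_state(); im=vision.capture("wrist"); cv2.imwrite(f"pics/{name}.png",im[:,:,::-1]); np.savez(name+".npz",p=s["ee_pos"],R=s["orientation"]); use(name); return im
def use(name):
    d=np.load(name+".npz"); T=np.eye(4); T[:3,:3]=d["R"]; T[:3,3]=d["p"]; WP["T"]=T@W["tool_from_camera"]
_p=proj
def proj(c,P):
    if c!="wrist": return _p(c,P)
    q=(np.asarray(P,float).reshape(-1,3)-WP["T"][:3,3])@WP["T"][:3,:3]
    K=W["intrinsics"]; rho=np.hypot(q[:,0],q[:,1]); th=np.arctan2(rho,q[:,2]); k=th/np.maximum(rho,1e-9)*K[0,0]
    return np.c_[q[:,0]*k+K[0,2],q[:,1]*k+K[1,2]]
def ray(u,v,z):
    """wrist pixel -> world point at height z"""
    K=W["intrinsics"]; d=np.array([u-K[0,2],v-K[1,2]]); r=np.hypot(*d); th=r/K[0,0]
    D=WP["T"][:3,:3]@np.array([*(d/max(r,1e-9)*np.sin(th)),np.cos(th)]); o=WP["T"][:3,3]; return o+D*(z-o[2])/D[2]
E
python3 - <<'E'
from h import *
s=shot("w2")
mk={}
for l in ["grinder","syrup_bottle","coffee_tray","blue_saucer","terracotta_saucer","terracotta_cup","blue_cup","timer","chopping_board"]:
    ds=models.trace(l,"wrist")
    if ds: mk[l]=ds[0]["pixels"]; ys,xs=np.nonzero(mk[l]); print(l,round(ds[0]["conf"],2),len(xs),xs.min(),xs.max(),ys.min(),ys.max())
    f=models.find_in(l,"wrist"); print("   find",[(np.round(d["xyz"]).tolist(),round(d["conf"],2)) for d in f[:2]])
np.savez("mw.npz",**mk)
for l,p,x0,z in [("grinder",GR,[526,311],12),("syrup_bottle",BO,[605,236],12),("coffee_tray",[(0,106),(12,106)],[580,289],0),("blue_saucer",[(0,35),(12,61)],[445,-250],10),("terracotta_saucer",[(0,30),(11,52)],[475,-90],10),("timer",[(0,31.5),(46,31.5)],[735,130],0)]:
    if l in mk:
        occ=np.any([mk[k] for k in mk if k not in(l,"coffee_tray","chopping_board")],axis=0)
        v,i=fit({"wrist":mk[l]},p,x0,z,{"wrist":occ}); print(l,np.round(v,1),round(i,3))
print("board corners",[np.round(ray(u,v,17)).tolist()[:2] for u,v in [(329,22),(385,80),(236,220),(183,160)]])
print("towel foot",[np.round(ray(u,v,10)).tolist()[:2] for u,v in [(415,290),(445,258)]])
E
```

```text
grinder 0.56 3693 352 425 162 239
   find [([524.0, 306.0, 215.0], 0.85), ([461.0, -87.0, 15.0], 0.69)]
syrup_bottle 0.9 2807 351 401 237 316
   find [([461.0, -83.0, 14.0], 0.31)]
coffee_tray 0.93 8831 313 450 144 276
   find [([382.0, 277.0, 19.0], 0.71), ([566.0, 271.0, 9.0], 0.59)]
blue_saucer 0.67 1556 95 147 327 369
   find [([435.0, -240.0, 12.0], 0.85)]
terracotta_saucer 0.76 1195 148 192 293 337
   find [([461.0, -82.0, 15.0], 0.58)]
terracotta_cup 0.86 484 400 432 216 248
   find [([630.0, 309.0, 82.0], 0.73)]
   find []
timer 0.61 1203 352 390 329 367
   find [([735.0, 124.0, 49.0], 0.65)]
chopping_board 0.31 777 332 412 0 16
   find [([380.0, 277.0, 24.0], 0.61)]
grinder [536.9 304.7] 0.93
syrup_bottle [618.2 228.8] 0.95
coffee_tray [592.1 283. ] 0.964
blue_saucer [ 447.2 -239.2] 0.729
terracotta_saucer [475.1 -88.7] 0.523
timer [749.6 119.4] 0.811
board corners [[331.0, 421.0], [445.0, 419.0], [441.0, 122.0], [321.0, 131.0]]
towel foot [[723.0, 240.0], [715.0, 312.0]]
```

```bash
python3 -m jog '[1,-0.0045,0.04,0.03,0, 1,-0.0045,0.078,0.06,0, 1,-0.0045,0.078,0.09,0, 1,-0.0045,0.078,0.12,0, 1,-0.0045,0.078,0.15,0, 1,-0.0045,0.078,0.175,0, 1,-0.0045,0.078,0.195,0, 1,-0.0045,0.078,0.215,0, 1,-0.0045,0.078,0.233,0, 1,-0.0045,0.078,0.233,0, 1,-0.0045,0.078,0.233,0]' 40
python3 - <<'E'
from h import *
shot("w3")
E
```

```text
t: 6.08
ee_pos: [538.7, 303.5, 168.9]
orientation: [[-0.716, 0.698, 0.001], [0.698, 0.716, 0.001], [-0.0, 0.001, -1.0]]
ft_force: [0.1, 0.9, 0.5]
opening: 85.5
grip_force: 0.0
```

View pics/w3.png

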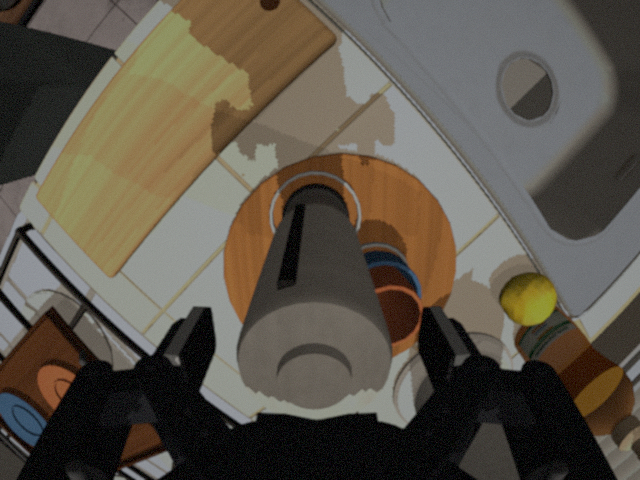

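```bash
python3 -m jog '[0,0,0,0,0, 0,0,0,0,0, 0,0,0,0,0, 0,0,0,0,0, 0,0,0,0,0, 0,0,0,-0.01,0, 0,0,0,-0.03,0, 0,0,0,-0.06,0, 0,0,0,-0.06,0]' 40; python3 -c "
from h import *
aim(385,380,230)"
```

```text
t: 7.25
ee_pos: [539.7, 304.0, 230.3]
orientation: [[-0.716, 0.698, 0.004], [0.698, 0.716, 0.003], [-0.001, 0.005, -1.0]]
ft_force: [1.3, -0.2, -3.2]
opening: 53.0
grip_force: 38.1
shift [ 1.638e-01 -5.360e-02 -1.000e-04] at [539.7 304.  230.3] yaw of tool y 45.7 t 7.25
```

```bash
python3 -m jog '[0,0.04,-0.013,0,0, 0,0.09,-0.03,0,0, 0,0.14,-0.046,0,0, 0,0.164,-0.0535,0,0, 0,0.164,-0.0535,0.01,0, 0,0.164,-0.0535,0.03,0, 0,0.164,-0.0535,0.045,0, 0,0.164,-0.0535,0.05,0, 0,0.164,-0.0535,0.052,0, 0,0.164,-0.0535,0.054,0, 0,0.164,-0.0535,0.054,0]'
```

```text
t: 8.62
ee_pos: [383.6, 379.6, 174.6]
orientation: [[-0.716, 0.698, 0.0], [0.698, 0.716, 0.0], [0.0, 0.001, -1.0]]
ft_force: [-0.0, 0.5, -2.9]
opening: 53.1
grip_force: 38.6
```

```bash
python3 -m jog '[0,0,0,0.0005,0, 0,0,0,0.001,0, 0,0,0,0.001,0]'; python3 -m jog '[0,0,0,0.0005,0, 0,0,0,0.001,0, 0,0,0,0.001,0]'
```

```text
t: 9.0
ee_pos: [383.6, 379.7, 174.1]
orientation: [[-0.716, 0.698, 0.0], [0.698, 0.716, 0.001], [0.0, 0.001, -1.0]]
ft_force: [-2.2, -1.5, 5.2]
opening: 52.8
grip_force: 39.3
t: 9.38
ee_pos: [383.6, 379.7, 174.0]
orientation: [[-0.716, 0.698, 0.001], [0.698, 0.716, 0.001], [0.0, 0.001, -1.0]]
ft_force: [-2.1, -3.0, 14.7]
opening: 53.3
grip_force: 40.2
```

```bash
python3 -m jog '[0,0,0,-0.001,0, 1,0,0,-0.001,0, 1,0,0,-0.001,0, 1,0,0,-0.001,0, 1,0,0,-0.001,0, 1,0,0,-0.02,0, 1,0,0,-0.06,0, 1,0,0,-0.12,0, 1,-0.05,0.01,-0.13,0, 1,-0.11,0.022,-0.13,0, 1,-0.17,0.035,-0.13,0, 1,-0.225,0.046,-0.13,0, 1,-0.268,0.055,-0.12,0, 1,-0.273,0.0557,-0.10,0, 1,-0.273,0.0557,-0.09,0, 1,-0.273,0.0557,-0.09,0]'
python3 - <<'E'
from h import *
shot("w4")
for l,p,x0,z in [("syrup_bottle",BO,[618,229],12),("coffee_tray",[(0,106),(12,106)],[592,283],0)]:
    ds=models.trace(l,"wrist")
    if ds: print(l,fit({"wrist":ds[0]["pixels"]},p,x0,z),ds[0]["conf"])
aim(618,229,155)
E
```

```text
t: 11.38
ee_pos: [616.6, 229.6, 261.5]
orientation: [[-0.717, 0.697, -0.002], [0.697, 0.717, -0.0], [0.002, -0.002, -1.0]]
ft_force: [0.3, -0.2, 0.5]
opening: 85.4
grip_force: 0.0
syrup_bottle (array([615.57874391, 229.67148516]), np.float64(0.9766616878267363)) 0.71
coffee_tray (array([590.92808154, 283.24336018]), np.float64(0.7648931630944957)) 0.79
shift [-0.0007 -0.0005  0.1083] at [617.7 229.8 263.3] yaw of tool y 45.8 t 11.53
```

View pics/w4.png

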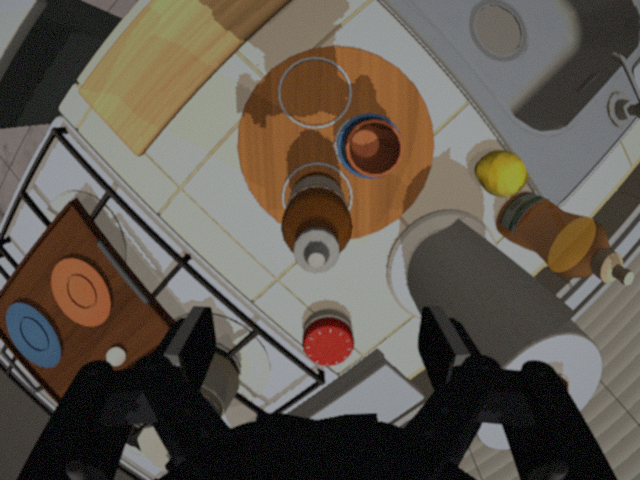

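```bash
python3 -m jog '[1,0,0,0.03,0, 1,0,0,0.06,0, 1,0,0,0.08,0, 1,0,0,0.095,0, 1,0,0,0.108,0, 1,0,0,0.108,0, 0,0,0,0.108,0, 0,0,0,0.108,0, 0,0,0,0.108,0, 0,0,0,0.108,0, 0,0,0,0.108,0, 0,0,0,0.108,0, 0,0,0,0.108,0]' 40; python3 -c "
from h import *
aim(385,270,215)"
```

```text
t: 13.15
ee_pos: [617.9, 228.5, 155.2]
orientation: [[-0.716, 0.698, 0.0], [0.698, 0.716, -0.0], [-0.0, 0.0, -1.0]]
ft_force: [-1.8, -0.7, 5.3]
opening: 30.8
grip_force: 33.5
shift [ 0.1957 -0.1329 -0.06  ] at [617.9 228.5 155.2] yaw of tool y 45.7 t 13.15
```

```bash
python3 -m jog '[0.6,0,0,0,0, 0.6,0,0,0,0, 0.6,0,0,-0.006,0, 0.6,0,0,-0.006,0, 0,0,0,-0.006,0, 0,0,0,-0.006,0, 0,0,0,-0.006,0, 0,0,0,-0.006,0, 0,0,0,-0.006,0, 0,0,0,-0.006,0]' 50
```

```text
t: 14.4
ee_pos: [617.8, 228.6, 160.5]
orientation: [[-0.716, 0.698, 0.0], [0.698, 0.716, -0.0], [-0.0, 0.0, -1.0]]
ft_force: [-1.4, -0.3, 4.1]
opening: 27.1
grip_force: 49.5
```

Solid neck grip (27 mm). Carry to the board.

```bash
python3 -m jog '[0,0,0,-0.01,0, 0,0,0,-0.03,0, 0,0,0,-0.06,0, 0,0.03,-0.02,-0.06,0, 0,0.08,-0.054,-0.06,0, 0,0.13,-0.088,-0.06,0, 0,0.175,-0.119,-0.06,0, 0,0.195,-0.133,-0.06,0, 0,0.195,-0.133,-0.05,0, 0,0.195,-0.133,-0.03,0, 0,0.195,-0.133,-0.015,0, 0,0.195,-0.133,-0.008,0, 0,0.195,-0.133,-0.006,0, 0,0.195,-0.133,-0.006,0]'
```

```text
t: 16.15
ee_pos: [385.8, 269.7, 166.5]
orientation: [[-0.716, 0.699, 0.001], [0.699, 0.716, 0.0], [-0.0, 0.001, -1.0]]
ft_force: [-0.3, 0.1, -3.3]
opening: 27.1
grip_force: 49.5
```

```bash
python3 -m jog '[0,0,0,0.0004,0, 0,0,0,0.0008,0, 0,0,0,0.0008,0]'; python3 -m jog '[0,0,0,0.0004,0, 0,0,0,0.0008,0, 0,0,0,0.0008,0]'
```

```text
t: 16.52
ee_pos: [385.3, 269.8, 165.7]
orientation: [[-0.716, 0.698, 0.0], [0.698, 0.716, 0.0], [0.0, 0.0, -1.0]]
ft_force: [0.2, -0.1, -2.8]
opening: 27.4
grip_force: 49.5
t: 16.9
ee_pos: [385.5, 269.8, 165.4]
orientation: [[-0.716, 0.698, 0.0], [0.698, 0.716, 0.001], [0.0, 0.001, -1.0]]
ft_force: [0.6, -0.9, 4.6]
opening: 27.1
grip_force: 50.7
```

```bash
python3 -m jog '[1,0,0,-0.0005,0, 1,0,0,-0.0005,0, 1,0,0,-0.0005,0, 1,0,0,-0.0005,0, 1,0,0,-0.02,0, 1,0,0,-0.07,0, 1,0,0,-0.11,0, 1,-0.03,0.04,-0.11,0, 1,-0.07,0.09,-0.11,0, 1,-0.11,0.145,-0.10,0, 1,-0.138,0.182,-0.07,0, 1,-0.138,0.182,-0.05,0, 1,-0.138,0.182,-0.05,0, 1,-0.138,0.182,-0.05,0]'
python3 - <<'E'
from h import *
im=shot("w5")
for l,prof,z in [("terracotta_cup",[(0,15.5),(50,24.5),(72,25)],17),("blue_cup",[(0,21.5),(20,29),(48,31)],12)]:
    ds=models.trace(l,"wrist")
    for d in ds[:1]: print(l,fit({"wrist":d["pixels"]},prof,[611,303],z),d["conf"])
aim(611,303,62)
E
```

```text
t: 18.65
ee_pos: [611.1, 304.0, 215.7]
orientation: [[-0.716, 0.698, 0.001], [0.698, 0.716, 0.001], [-0.0, 0.001, -1.0]]
ft_force: [-0.6, 0.6, -0.2]
opening: 85.3
grip_force: 0.0
terracotta_cup (array([608.76013598, 304.76531987]), np.float64(0.9611890999174236)) 0.96
blue_cup (array([616.94829059, 299.47387648]), np.float64(0.8175535590877678)) 0.71
shift [-0.0005 -0.0015  0.1545] at [611.4 304.2 216.5] yaw of tool y 45.7 t 18.8
```

View pics/w5.png

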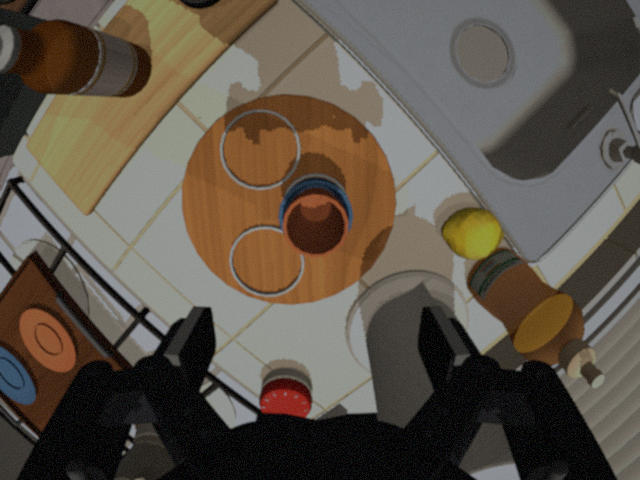

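```bash
python3 -m jog '[1,0.0015,-0.001,0.05,0, 1,0.0015,-0.001,0.09,0, 1,0.0015,-0.001,0.12,0, 1,0.0015,-0.001,0.14,0, 1,0.0015,-0.001,0.154,0, 1,0.0015,-0.001,0.154,0, 0,0.0015,-0.001,0.154,0, 0,0.0015,-0.001,0.154,0, 0,0.0015,-0.001,0.154,0, 0,0.0015,-0.001,0.154,0, 0,0.0015,-0.001,0.154,0, 0,0.0015,-0.001,0.154,0]' 25
```

```text
t: 20.3
ee_pos: [610.1, 304.2, 62.0]
orientation: [[-0.716, 0.698, 0.002], [0.698, 0.716, 0.001], [-0.001, 0.002, -1.0]]
ft_force: [-0.6, -0.4, 6.8]
opening: 49.0
grip_force: 25.8
```

```bash
python3 -m jog '[0,0,0,-0.01,0, 0,0,0,-0.02,0, 0,0,0,-0.04,0, 0,0,0,-0.06,0, 0,0,0,-0.09,0, 0,0,0,-0.13,0, 0,0,0,-0.18,0, 0,0,0,-0.22,0, 0,0,0,-0.22,0]'
python3 - <<'E'
from h import *
im=shot("w6")
ds=models.trace("blue_cup","wrist"); print(ds and (ds[0]["conf"],fit({"wrist":ds[0]["pixels"]},[(0,21.5),(20,29),(48,31)],[611,303],12)))
aim(478,-89,282)
E
```

```text
t: 21.42
ee_pos: [611.7, 304.6, 286.4]
orientation: [[-0.716, 0.698, 0.008], [0.698, 0.716, 0.004], [-0.003, 0.009, -1.0]]
ft_force: [0.1, 0.4, -1.5]
opening: 49.3
grip_force: 26.2
(0.76, (array([608.86545944, 303.67758751]), np.float64(0.9443695212407283)))
shift [-0.1804 -0.3728 -0.0008] at [609.2 303.8 281.5] yaw of tool y 45.7 t 21.52
```

View pics/w6.png

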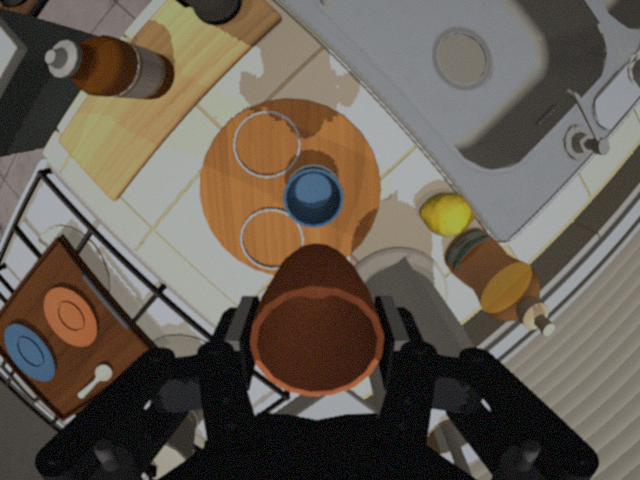

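```bash
python3 -m jog '[0,-0.015,-0.022,-0.01,0, 0,-0.045,-0.067,-0.02,0, 0,-0.075,-0.112,-0.02,0, 0,-0.105,-0.157,-0.02,0, 0,-0.135,-0.202,-0.02,0, 0,-0.165,-0.247,-0.02,0, 0,-0.195,-0.292,-0.02,0, 0,-0.22,-0.33,-0.02,0, 0,-0.239,-0.359,-0.02,0, 0,-0.239,-0.359,-0.02,0, 0,-0.239,-0.359,-0.02,0]'
python3 - <<'E'
from h import *
im=shot("w7")
M={}
for l,prof,x0 in [("terracotta_saucer",[(0,30),(11,52)],[478,-89]),("blue_saucer",[(0,35),(12,61)],[447,-239])]:
    ds=models.trace(l,"wrist")
    if ds:
        m=ds[0]["pixels"]; M[l]=m; ys,xs=np.nonzero(m); print(l,ds[0]["conf"],xs.min(),xs.max(),ys.min(),ys.max())
        for z in (0,10,20,30): v,i=fit({"wrist":m},prof,x0,z); print(z,np.round(v,1),round(i,4))
    print([(np.round(d["xyz"]),d["conf"]) for d in models.find_in(l,"wrist")[:2]])
print(ctrl.read_state()["ee_pos"])
E
```

```text
t: 22.9
ee_pos: [529.0, -119.7, 300.2]
orientation: [[-0.715, 0.699, -0.001], [0.699, 0.715, 0.001], [0.002, -0.0, -1.0]]
ft_force: [-0.8, 1.3, -0.6]
opening: 48.6
grip_force: 26.3
terracotta_saucer 0.58 260 350 98 185
0 [479.9 -89.9] 0.9762
10 [479.8 -89.7] 0.9345
20 [480.5 -89.5] 0.8933
30 [481.8 -90.6] 0.8528
[(array([477., -83.,  14.]), 0.82)]
blue_saucer 0.67 155 246 167 261
0 [ 448.7 -245.4] 0.9821
10 [ 449.1 -241.7] 0.9599
20 [ 449.7 -239.5] 0.9201
30 [ 449.8 -236.7] 0.8813
[]
[ 529.92878223 -118.92640484  300.53965777]
```

View pics/w7.png

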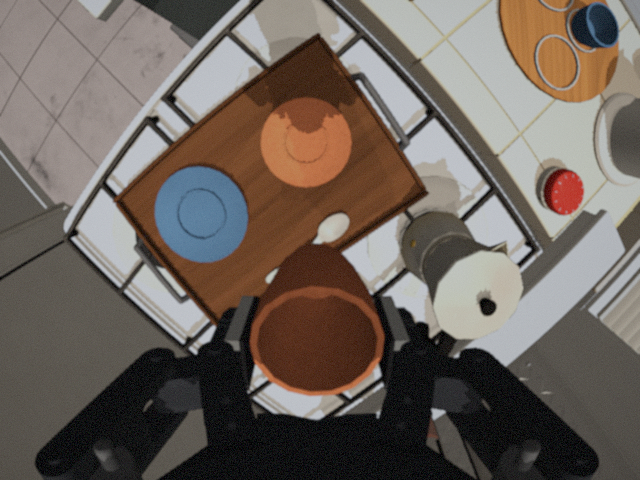

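```bash
python3 -m jog '[0,0.056,-0.014,0,0, 0,0.056,-0.014,0.03,0, 0,0.056,-0.014,0.08,0, 0,0.056,-0.014,0.13,0, 0,0.056,-0.014,0.17,0, 0,0.056,-0.014,0.2,0, 0,0.056,-0.014,0.22,0, 0,0.056,-0.014,0.235,0, 0,0.056,-0.014,0.24,0, 0,0.056,-0.014,0.24,0]'
python3 - <<'E'
from h import *
use("w7"); print(ray(317,341,327.5), np.load("w7.npz")["p"])
shot("w8")
E
```

```text
t: 24.4
ee_pos: [480.3, -90.8, 60.9]
orientation: [[-0.716, 0.698, 0.0], [0.698, 0.716, -0.0], [-0.0, 0.0, -1.0]]
ft_force: [0.6, 0.6, -0.5]
opening: 48.7
grip_force: 26.4
[ 527.82287784 -118.2889846   327.5       ] [ 529.04779885 -119.73957046  300.21073871]
```

View pics/w8.png

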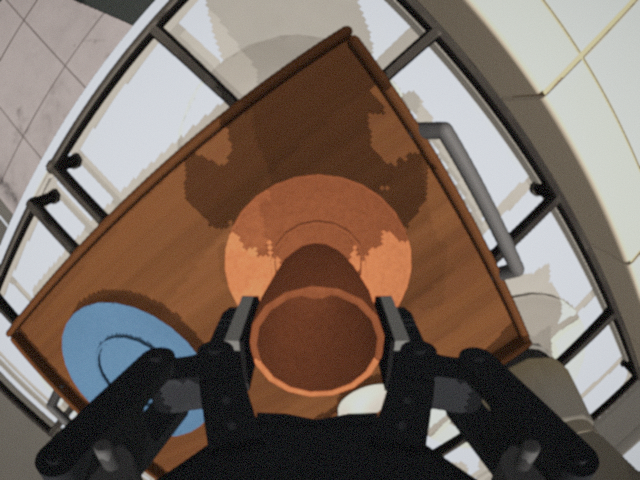

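```bash
python3 -c "
from h import *
use('w8'); R=np.load('w8.npz')['R']
for z in (5,10,15): print(z,ray(317,175,z)-52*R[:,0], ray(316,220,z-1)-26*R[:,0])"
python3 -m jog '[0,0,0,0.002,0, 0,0,0,0.004,0, 0,0,0,0.005,0, 0,0,0,0.005,0]'; python3 -m jog '[0,0,0,0.001,0, 0,0,0,0.002,0, 0,0,0,0.002,0]'
```

```text
5 [481.39045709 -91.52096172   5.01358961] [480.5960424  -91.52610973   4.00679481]
10 [480.86437677 -91.01680477  10.01358961] [479.62683371 -90.57038799   9.00679481]
15 [480.33829646 -90.51264782  15.01358961] [478.65762502 -89.61466624  14.00679481]
t: 24.95
ee_pos: [479.9, -90.9, 55.7]
orientation: [[-0.716, 0.698, -0.0], [0.698, 0.716, 0.0], [0.0, -0.0, -1.0]]
ft_force: [0.2, -0.8, -0.5]
opening: 49.1
grip_force: 26.4
t: 25.32
ee_pos: [479.9, -90.9, 53.6]
orientation: [[-0.716, 0.698, -0.0], [0.698, 0.716, 0.0], [0.0, -0.0, -1.0]]
ft_force: [-0.3, -0.1, -0.7]
opening: 48.8
grip_force: 26.4
```

Centred within about 1 mm; keep lowering.

```bash
for i in 1 ; do python3 -m jog '[0,0,0,0.0007,0, 0,0,0,0.0014,0, 0,0,0,0.0014,0]'; python3 -m jog '[0,0,0,0.0007,0, 0,0,0,0.0014,0, 0,0,0,0.0014,0]'; done
```

```text
t: 25.7
ee_pos: [480.1, -91.0, 53.0]
orientation: [[-0.716, 0.698, 0.001], [0.698, 0.716, 0.0], [-0.0, 0.0, -1.0]]
ft_force: [-0.3, -0.2, 7.2]
opening: 48.6
grip_force: 26.9
t: 26.08
ee_pos: [480.2, -91.1, 52.8]
orientation: [[-0.716, 0.699, 0.001], [0.699, 0.716, 0.0], [-0.001, 0.001, -1.0]]
ft_force: [-4.2, 0.3, 21.9]
opening: 48.6
grip_force: 28.0
```

```bash
python3 -m jog '[0,0,0,-0.0015,0, 0.8,0,0,-0.0015,0, 1,0,0,-0.0015,0, 1,0,0,-0.0015,0, 1,0,0,-0.0015,0, 1,0,0,-0.02,0, 1,0,0,-0.06,0, 1,0,0,-0.12,0, 1,0,0,-0.18,0, 1,0,0,-0.23,0, 1,-0.02,0,-0.23,0, 1,-0.02,0,-0.23,0]'
python3 - <<'E'
from h import *
im=shot("w9")
cv2.imwrite("pics/w9c.png",cv2.resize(im[80:380,180:580,::-1],None,fx=2,fy=2))
aim(608.9,303.7,282)
E
```

```text
t: 27.58
ee_pos: [494.8, -105.5, 281.3]
orientation: [[-0.715, 0.699, 0.001], [0.699, 0.715, -0.001], [-0.001, 0.0, -1.0]]
ft_force: [-1.0, -0.2, 0.7]
opening: 85.5
grip_force: 0.0
shift [ 0.203   0.3727 -0.0015] at [ 493.7 -104.8  280.5] yaw of tool y 45.7 t 27.62
```

View pics/w9c.png

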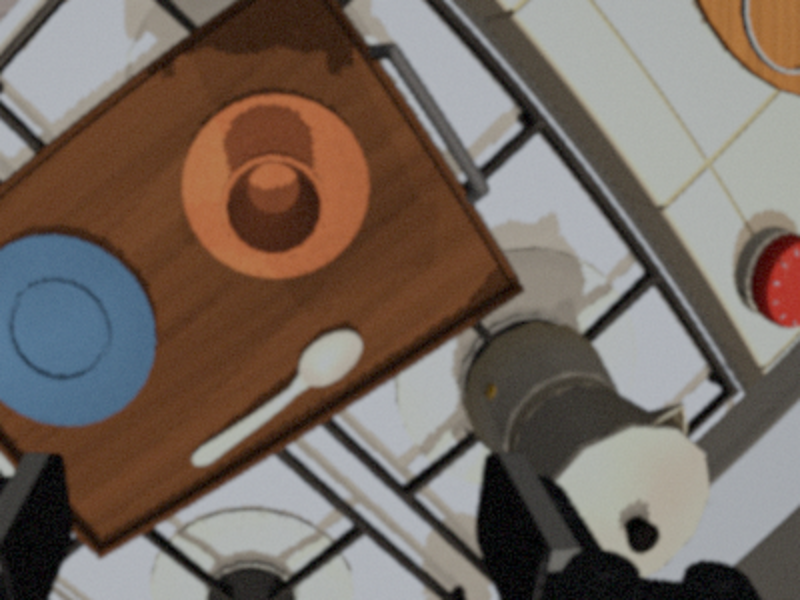

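```bash
python3 -m jog '[1,0.015,0.028,0,0, 1,0.04,0.074,0,0, 1,0.066,0.12,0,0, 1,0.091,0.167,0,0, 1,0.116,0.214,0,0, 1,0.141,0.26,0,0, 1,0.167,0.306,0,0, 1,0.19,0.35,0.02,0, 1,0.203,0.373,0.05,0, 1,0.203,0.373,0.1,0, 1,0.203,0.373,0.13,0, 1,0.203,0.373,0.13,0]'
python3 - <<'E'
from h import *
im=shot("w10")
ds=models.trace("blue_cup","wrist"); print(ds and (ds[0]["conf"],fit({"wrist":ds[0]["pixels"]},[(0,21.5),(20,29),(48,31)],[609,303.5],12)))
aim(609,303.7,19)
E
```

```text
t: 29.12
ee_pos: [606.0, 303.0, 146.9]
orientation: [[-0.716, 0.698, -0.008], [0.698, 0.716, -0.004], [0.003, -0.008, -1.0]]
ft_force: [0.5, 1.0, 0.2]
opening: 85.4
grip_force: 0.0
(0.88, (array([609.70379289, 304.46054456]), np.float64(0.9838847689674843)))
shift [-1.000e-04 -4.000e-04  1.321e-01] at [609.3 304.  151.1] yaw of tool y 45.7 t 29.23
```

```bash
python3 -m jog '[1,0,0,0.03,0, 1,0,0,0.06,0, 1,0,0,0.09,0, 1,0,0,0.11,0, 1,0,0,0.122,0, 1,0,0,0.132,0, 1,0,0,0.132,0, 0,0,0,0.132,0, 0,0,0,0.132,0, 0,0,0,0.132,0, 0,0,0,0.132,0, 0,0,0,0.132,0]' 30
```

```text
t: 30.72
ee_pos: [610.0, 304.2, 20.0]
orientation: [[-0.716, 0.698, 0.001], [0.698, 0.716, 0.001], [-0.0, 0.001, -1.0]]
ft_force: [-0.7, -0.7, 5.1]
opening: 58.9
grip_force: 32.1
```

```bash
python3 -m jog '[0,0,0,-0.01,0, 0,0,0,-0.03,0, 0,0,0,-0.07,0, 0,0,0,-0.12,0, 0,0,0,-0.17,0, 0,-0.01,-0.02,-0.22,0, 0,-0.033,-0.063,-0.24,0, 0,-0.059,-0.111,-0.24,0, 0,-0.085,-0.16,-0.24,0, 0,-0.111,-0.209,-0.24,0, 0,-0.137,-0.258,-0.24,0, 0,-0.163,-0.307,-0.24,0, 0,-0.189,-0.356,-0.24,0, 0,-0.215,-0.405,-0.24,0, 0,-0.24,-0.453,-0.24,0, 0,-0.26,-0.49,-0.24,0, 0,-0.267,-0.505,-0.24,0, 0,-0.267,-0.505,-0.24,0, 0,-0.267,-0.505,-0.2,0, 0,-0.267,-0.505,-0.2,0]'
python3 -c "
from h import *
shot('w11')
ds=models.trace('blue_saucer','wrist')
for z in (0,3): print(ds and (ds[0]['conf'],fit({'wrist':ds[0]['pixels']},[(0,35),(12,61)],[449,-244],z)))
aim(449,-244,24)"
```

```text
t: 33.22
ee_pos: [447.0, -240.6, 217.1]
orientation: [[-0.718, 0.696, -0.005], [0.696, 0.718, 0.004], [0.006, -0.001, -1.0]]
ft_force: [0.5, -0.2, -1.5]
opening: 59.5
grip_force: 33.5
(0.83, (array([ 450.39065992, -243.58095031]), np.float64(0.9560124508519003)))
(0.83, (array([ 449.72825623, -243.26947784]), np.float64(0.9477261692830555)))
shift [-0.0012 -0.0009  0.1955] at [ 448.7 -242.7  219.5] yaw of tool y 45.8 t 33.33
```

```bash
python3 -m jog '[0,-0.0014,-0.0005,0.05,0, 0,-0.0014,-0.0005,0.1,0, 0,-0.0014,-0.0005,0.14,0, 0,-0.0014,-0.0005,0.165,0, 0,-0.0014,-0.0005,0.18,0, 0,-0.0014,-0.0005,0.19,0, 0,-0.0014,-0.0005,0.194,0, 0,-0.0014,-0.0005,0.196,0, 0,-0.0014,-0.0005,0.197,0, 0,-0.0014,-0.0005,0.197,0]'
python3 -c "
from h import *
im=shot('w12')"
```

```text
t: 34.58
ee_pos: [448.8, -245.4, 22.2]
orientation: [[-0.716, 0.698, 0.001], [0.698, 0.716, -0.0], [-0.001, 0.0, -1.0]]
ft_force: [0.0, 0.0, -2.2]
opening: 59.3
grip_force: 33.5
```

View pics/w12.png

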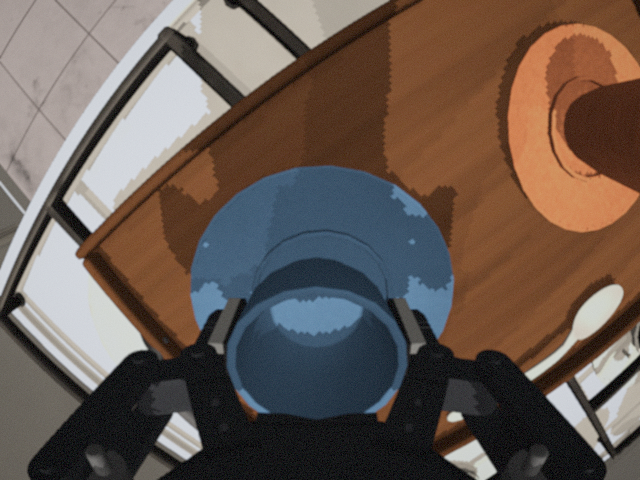

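```bash
python3 -c "
from h import *
use('w12'); d=np.load('w12.npz'); R=d['R']; print(d['p'],ray(322,166,15)-61*R[:,0],ray(321,231,12)-31*R[:,0])"
python3 -m jog '[0,0,0.0015,0.001,0, 0,0,0.0015,0.003,0, 0,0,0.0015,0.004,0, 0,0,0.0015,0.004,0]'; python3 -m jog '[0,0,0,0.0007,0, 0,0,0,0.0014,0, 0,0,0,0.0014,0]'
```

```text
[ 448.82013795 -245.4280361    22.21382381] [ 450.02581943 -243.48996606   15.03307701] [ 448.70495897 -242.61756568   12.01680963]
t: 35.12
ee_pos: [449.5, -244.2, 17.7]
orientation: [[-0.716, 0.698, -0.0], [0.698, 0.716, 0.0], [0.0, -0.0, -1.0]]
ft_force: [0.2, -0.5, -1.9]
opening: 59.1
grip_force: 33.5
t: 35.5
ee_pos: [449.6, -244.2, 16.4]
orientation: [[-0.716, 0.698, -0.0], [0.698, 0.716, 0.0], [0.0, 0.0, -1.0]]
ft_force: [-0.6, 0.4, -1.7]
opening: 59.3
grip_force: 33.5
```

```bash
python3 -m jog '[0,0,0,0.0007,0, 0,0,0,0.0012,0, 0,0,0,0.0012,0]'; python3 -m jog '[0,0,0,0.0003,0, 0,0,0,0.0006,0, 0,0,0,0.0006,0]'
```

```text
t: 35.88
ee_pos: [449.7, -244.3, 15.9]
orientation: [[-0.716, 0.698, 0.0], [0.698, 0.716, -0.0], [-0.0, 0.0, -1.0]]
ft_force: [-1.8, -0.1, 5.8]
opening: 59.5
grip_force: 33.4
t: 36.25
ee_pos: [449.7, -244.3, 15.8]
orientation: [[-0.716, 0.698, 0.001], [0.698, 0.716, 0.0], [-0.0, 0.001, -1.0]]
ft_force: [-1.9, 1.2, 12.2]
opening: 59.3
grip_force: 33.3
```

```bash
python3 -m jog '[0,0,0,-0.001,0, 0.9,0,0,-0.001,0, 1,0,0,-0.001,0, 1,0,0,-0.001,0, 1,0,0,-0.001,0, 1,0,0,-0.02,0, 1,0,0,-0.06,0, 1,0,0,-0.12,0, 1,0,0,-0.18,0, 1,0,0,-0.24,0, 1,0,0,-0.26,0, 1,0,0,-0.26,0]'
python3 -c "
from h import *
im=shot('w13')
cv2.imwrite('pics/w13c.png',cv2.resize(im[80:380,180:580,::-1],None,fx=2,fy=2))
ds=models.trace('blue_cup','wrist')
print(ds and (ds[0]['conf'],fit({'wrist':ds[0]['pixels']},[(0,21.5),(20,29),(48,31)],[449,-244],8)))
ds=models.trace('terracotta_cup','wrist')
print(ds and (ds[0]['conf'],fit({'wrist':ds[0]['pixels']},[(0,15.5),(50,24.5),(72,25)],[480,-90],8)))
aim(385.5,269.8,275)"
```

```text
t: 37.75
ee_pos: [450.4, -244.6, 276.2]
orientation: [[-0.716, 0.698, 0.004], [0.698, 0.716, -0.001], [-0.003, 0.002, -1.0]]
ft_force: [1.0, -0.1, -0.9]
opening: 85.5
grip_force: 0.0
(0.8, (array([ 449.21443617, -244.4344871 ]), np.float64(0.9541734860883797)))
(0.97, (array([479.15808517, -90.43235216]), np.float64(0.9627354627354627)))
shift [ 0.4038  0.3234 -0.0009] at [ 448.8 -243.7  273.3] yaw of tool y 45.7 t 37.9
```

View pics/w13c.png

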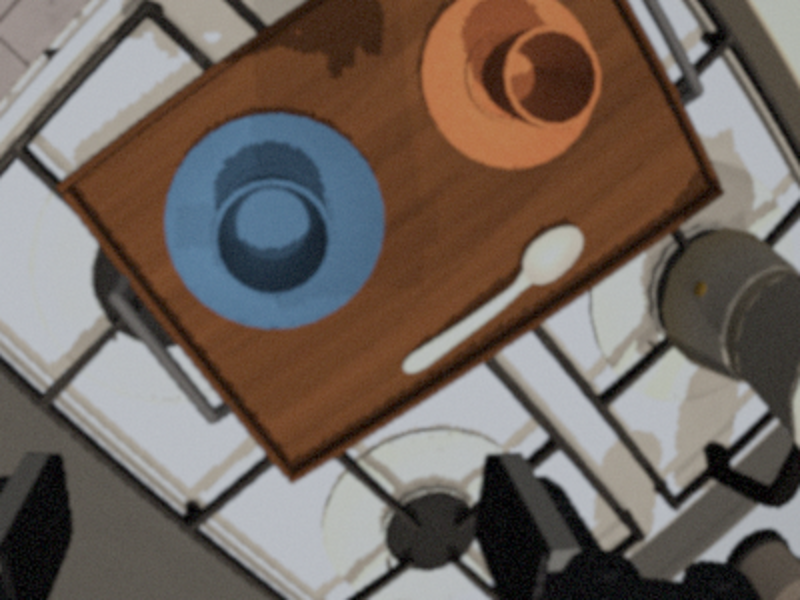

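```bash
python3 -m jog '[1,0.02,0.016,-0.01,0, 1,0.055,0.044,-0.01,0, 1,0.1,0.08,-0.01,0, 1,0.145,0.116,-0.01,0, 1,0.19,0.152,-0.01,0, 1,0.235,0.188,-0.01,0, 1,0.28,0.224,-0.01,0, 1,0.325,0.26,-0.01,0, 1,0.365,0.292,-0.01,0, 1,0.395,0.316,0,0, 1,0.404,0.3235,0,0, 1,0.404,0.3235,0,0, 1,0.404,0.3235,0,0]'
python3 -c "
from h import *
shot('w14')
ds=models.trace('syrup_bottle','wrist')
print(ds and (ds[0]['conf'],fit({'wrist':ds[0]['pixels']},BO,[385,270],17)))
aim(385.5,269.8,165.4)"
```

```text
t: 39.52
ee_pos: [386.7, 267.5, 274.6]
orientation: [[-0.714, 0.7, -0.0], [0.7, 0.714, -0.001], [-0.001, -0.001, -1.0]]
ft_force: [0.8, 0.2, -0.7]
opening: 85.2
grip_force: 0.0
(0.56, (array([384.46668225, 270.98288375]), np.float64(0.9749899959983993)))
shift [0.0023 0.0005 0.1094] at [386.8 267.8 274.8] yaw of tool y 45.6 t 39.62
```

```bash
python3 -m jog '[1,0.0023,0.0005,0.03,0, 1,0.0023,0.0005,0.06,0, 1,0.0023,0.0005,0.085,0, 1,0.0023,0.0005,0.1,0, 1,0.0023,0.0005,0.109,0, 1,0.0023,0.0005,0.109,0, 0,0.0023,0.0005,0.109,0, 0,0.0023,0.0005,0.109,0, 0,0.0023,0.0005,0.109,0, 0,0.0023,0.0005,0.109,0, 0,0.0023,0.0005,0.109,0, 0,0.0023,0.0005,0.109,0]' 50
python3 -c "
from h import *
use('w5')
print('grinder ring',ray(261,150,18),'bottle ring',ray(267,261,18))
aim(617.5,229,225)"
```

```text
t: 41.12
ee_pos: [385.0, 271.4, 166.2]
orientation: [[-0.716, 0.698, 0.0], [0.698, 0.716, 0.0], [0.0, 0.0, -1.0]]
ft_force: [-0.6, -1.2, 6.1]
opening: 27.2
grip_force: 49.1
grinder ring [537.12526677 305.29867702  18.        ] bottle ring [616.35393082 230.60944279  18.        ]
shift [-0.196   0.132  -0.0588] at [385.  271.4 166.2] yaw of tool y 45.7 t 41.12
```

```bash
python3 -m jog '[0,0,0,-0.01,0, 0,0,0,-0.03,0, 0,0,0,-0.055,0, 0,-0.02,0.013,-0.055,0, 0,-0.06,0.04,-0.055,0, 0,-0.105,0.071,-0.055,0, 0,-0.15,0.102,-0.055,0, 0,-0.185,0.126,-0.055,0, 0,-0.195,0.1324,-0.055,0, 0,-0.195,0.1324,-0.055,0, 0,-0.195,0.1324,-0.03,0, 0,-0.195,0.1324,-0.012,0, 0,-0.195,0.1324,-0.004,0, 0,-0.195,0.1324,0,0, 0,-0.195,0.1324,0.003,0, 0,-0.195,0.1324,0.003,0]'
python3 -m jog '[0,0,0,0.0007,0, 0,0,0,0.0014,0, 0,0,0,0.0014,0]'
```

```text
t: 43.12
ee_pos: [617.2, 230.0, 163.0]
orientation: [[-0.716, 0.698, 0.0], [0.698, 0.716, 0.0], [-0.0, 0.0, -1.0]]
ft_force: [-0.1, -0.5, -3.0]
opening: 26.9
grip_force: 49.5
t: 43.5
ee_pos: [617.1, 230.0, 161.4]
orientation: [[-0.716, 0.698, 0.0], [0.698, 0.716, 0.0], [0.0, 0.0, -1.0]]
ft_force: [0.0, 0.3, -3.6]
opening: 26.8
grip_force: 49.5
```

```bash
python3 -m jog '[0,0,0,0.0006,0, 0,0,0,0.001,0, 0,0,0,0.001,0]'; python3 -m jog '[0,0,0,0.0003,0, 0,0,0,0.0006,0, 0,0,0,0.0006,0]'
```

```text
t: 43.88
ee_pos: [617.4, 230.0, 161.3]
orientation: [[-0.716, 0.698, 0.001], [0.698, 0.716, 0.0], [-0.0, 0.001, -1.0]]
ft_force: [-1.7, -0.8, 4.6]
opening: 27.2
grip_force: 50.6
t: 44.25
ee_pos: [617.5, 230.0, 161.3]
orientation: [[-0.716, 0.698, 0.001], [0.698, 0.716, 0.001], [-0.001, 0.001, -1.0]]
ft_force: [-1.9, -1.3, 7.6]
opening: 27.0
grip_force: 51.0
```

```bash
python3 -m jog '[0,0,0,-0.001,0, 1,0,0,-0.001,0, 1,0,0,-0.001,0, 1,0,0,-0.001,0, 1,0,0,-0.001,0, 1,0,0,-0.02,0, 1,0,0,-0.07,0, 1,0,0,-0.12,0, 1,0.03,-0.006,-0.13,0, 1,0.08,-0.0165,-0.13,0, 1,0.13,-0.027,-0.13,0, 1,0.18,-0.037,-0.13,0, 1,0.225,-0.046,-0.13,0, 1,0.262,-0.054,-0.12,0, 1,0.272,-0.056,-0.12,0, 1,0.272,-0.056,-0.12,0, 1,0.272,-0.056,-0.12,0]' 40
python3 -c "
from h import *
shot('w15')
ds=models.trace('grinder','wrist')
print(ds and (ds[0]['conf'],fit({'wrist':ds[0]['pixels']},GR,[384,380],17)))
aim(384,380,174.2)"
```

```text
t: 46.38
ee_pos: [385.1, 378.8, 280.0]
orientation: [[-0.714, 0.7, 0.001], [0.7, 0.714, -0.0], [-0.001, 0.001, -1.0]]
ft_force: [0.9, -0.3, -0.1]
opening: 85.4
grip_force: 0.0
(0.68, (array([377.68641186, 385.04619503]), np.float64(0.8905631324241091)))
shift [0.0015 0.0002 0.1057] at [384.8 378.8 279.9] yaw of tool y 45.6 t 46.48
```

```bash
python3 -m jog '[1,0.0023,0,0.03,0, 1,0.0023,0,0.06,0, 1,0.0023,0,0.085,0, 1,0.0023,0,0.1,0, 1,0.0023,0,0.1055,0, 1,0.0023,0,0.1055,0, 0,0.0023,0,0.1055,0, 0,0.0023,0,0.1055,0, 0,0.0023,0,0.1055,0, 0,0.0023,0,0.1055,0, 0,0.0023,0,0.1055,0, 0,0.0023,0,0.1055,0]' 40
python3 -c "
from h import *
aim(537.5,305,225)"
```

```text
t: 47.98
ee_pos: [381.9, 381.8, 175.1]
orientation: [[-0.716, 0.698, 0.001], [0.698, 0.716, 0.001], [0.0, 0.001, -1.0]]
ft_force: [-0.9, -0.8, 5.8]
opening: 53.2
grip_force: 41.6
shift [-0.165   0.0538 -0.0498] at [381.9 381.8 175.1] yaw of tool y 45.7 t 47.98
```

```bash
python3 -m jog '[0,0,0,-0.01,0, 0,0,0,-0.03,0, 0,0,0,-0.055,0, 0,-0.02,0.0065,-0.055,0, 0,-0.06,0.0195,-0.055,0, 0,-0.105,0.034,-0.055,0, 0,-0.145,0.047,-0.055,0, 0,-0.165,0.054,-0.055,0, 0,-0.165,0.054,-0.055,0, 0,-0.165,0.054,-0.03,0, 0,-0.165,0.054,-0.012,0, 0,-0.165,0.054,-0.004,0, 0,-0.165,0.054,0,0, 0,-0.165,0.054,0.003,0, 0,-0.165,0.054,0.003,0]'
python3 -m jog '[0,0,0,0.0007,0, 0,0,0,0.0014,0, 0,0,0,0.0014,0]'
```

```text
t: 49.85
ee_pos: [537.4, 305.1, 171.5]
orientation: [[-0.716, 0.698, 0.0], [0.698, 0.716, 0.0], [0.0, 0.0, -1.0]]
ft_force: [-0.3, -0.5, -2.7]
opening: 53.4
grip_force: 42.9
t: 50.22
ee_pos: [537.6, 304.9, 170.2]
orientation: [[-0.716, 0.698, 0.0], [0.698, 0.716, 0.0], [-0.0, 0.001, -1.0]]
ft_force: [-1.8, 0.1, 0.7]
opening: 53.1
grip_force: 43.4
```

```bash
python3 -m jog '[0,0,0,0.0005,0, 0,0,0,0.0008,0, 0,0,0,0.0008,0]'; python3 -m jog '[0,0,0,-0.0005,0, 1,0,0,-0.0005,0, 1,0,0,-0.0005,0, 1,0,0,-0.0005,0, 1,0,0,-0.0005,0, 1,0,0,-0.02,0, 1,0,0,-0.07,0, 1,0,0,-0.13,0, 1,0,0,-0.19,0, 1,-0.03,-0.03,-0.21,0, 1,-0.06,-0.08,-0.21,0, 1,-0.06,-0.08,-0.21,0, 1,-0.06,-0.08,-0.21,0]'
python3 -c "
from h import *
im=shot('w16')
for l,p in (('grinder',GR),('syrup_bottle',BO)):
  ds=models.trace(l,'wrist'); print(l,ds and (ds[0]['conf'],fit({'wrist':ds[0]['pixels']},p,[537,305] if l=='grinder' else [617,230],12)))
"
```

```text
t: 50.6
ee_pos: [537.7, 304.8, 170.2]
orientation: [[-0.716, 0.698, 0.001], [0.698, 0.716, 0.0], [-0.0, 0.001, -1.0]]
ft_force: [-2.0, -0.9, 6.1]
opening: 53.1
grip_force: 43.9
t: 52.22
ee_pos: [524.4, 206.3, 379.1]
orientation: [[-0.716, 0.698, 0.0], [0.698, 0.716, 0.001], [0.001, 0.001, -1.0]]
ft_force: [0.4, 0.5, -0.1]
opening: 85.6
grip_force: 0.0
grinder (0.9, (array([533.59048462, 301.99102783]), np.float64(0.927536231884058)))
syrup_bottle (0.71, (array([617., 230.]), np.float64(0.0)))
```

View pics/w16.png

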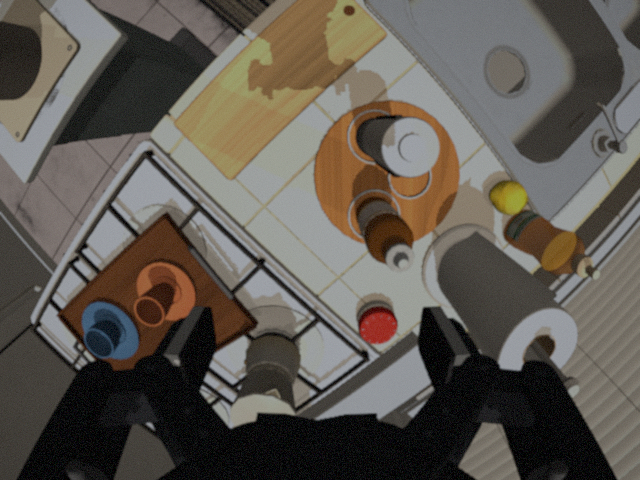

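```bash
python3 -c "
import cv2
im=cv2.imread('pics/w16.png'); cv2.imwrite('pics/w16c.png',cv2.resize(im[85:285,300:470],None,fx=3,fy=3,interpolation=cv2.INTER_CUBIC))"
```

```text
(no output)
```

View pics/w16c.png

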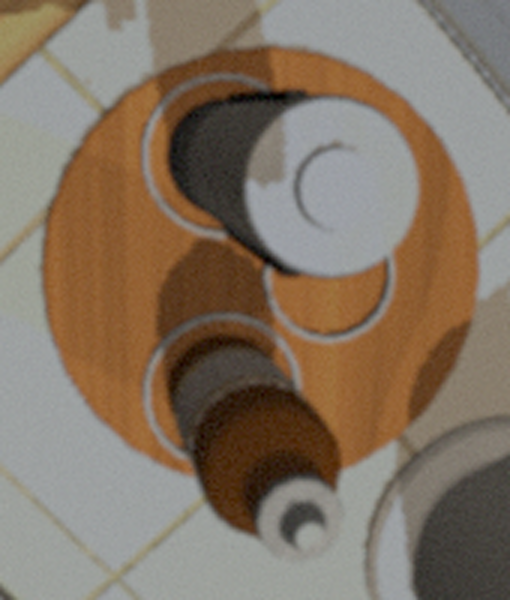

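Grinder and bottle both stand upright inside their own rings with a visible gap to the ring walls; the contact heights matched the tray top.

```bash
python3 -c "
from cell import ctrl
print(ctrl.finish_job())"
```

```text
the job is handed in; nothing more can be done
None
```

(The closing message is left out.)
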